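# Point out the dressing ingredients in order

### The arm

A 6-joint arm with a two-finger parallel gripper is mounted at the origin on a cart in front of the work surface, level with it; the furniture and walls round the work are solid. World frame = base frame: x ahead of the robot, y to its left, z up, the work surface at z = 0. Lengths are in m, angles in rad, forces in N, time in s.
With the tool pointing down it reaches from about 0.275 to 0.825 m from the base axis. Payload 5.2 kg.
Tool frame: the origin (TCP) lies midway between the tips of the shut fingers; the grasp point (between the pads) lies 19 mm behind it; z points along the fingers, y is the direction in which the jaws open and shut (so a half turn about z gives the same grasp; the last joint's range is limited). The gripper opens to 93 mm and grips with 3 to 60 N. Pads are 15 mm wide; open, the fingers measure 128 mm over their backs; the gripper's body (75 mm by 188 mm) begins 65 mm behind the grasp point.
Start: joints at [-1.43, 0.259, 1.535, -0, 1.348, -0.203], TCP at [0.185, -0.518, 0.219] pointing down, gripper open.
Joint ranges: [-3.14, 3.14], [-0.91, 2.08], [0.19, 2.58], [-1.22, 4.36], [0.22, 2.71], [-3.12, 3.12]. Speed limits (rad/s): [2.57, 2.57, 3.14, 3.14, 3.14, 3.14].

### API

Orientations are given as a 3x3 rotation matrix whose columns are the frame's x, y, z axes.
In Python, from bench import sensors, capture, manip gives the robot as it stands.
- The arm moves only by the shell command python3 -m inch 'ROWS'. ROWS is JSON, a list of rows, each an object with "delta_pos": the shift along the tool's x, y, z in m, a list of three; "twist": the turn about the tool's z in rad; "claw": the gripper command: -1 is shut, 1 is fully open, values between are in proportion. In form: [{"delta_pos": [x, y, z], "twist": twist, "claw": claw}, ...]. A call has 1 to 10 rows; each row shifts and turns the pose as measured when the row begins, along the tool's axes as they then stand; what a row does not reach is not made up. A row lasts 1/8 s, in which the tool goes at most 62.5 mm and 10.7 degrees, less where a joint would pass 70% of its speed; a pose out of reach is approached as far as the arm can. A call is refused whole if a number of a shift passes 0.0625 or a number of a turn 0.188, either way. A call with a gripper value outside its range is refused whole. The fingers move at their own pace and stop on an object; the grip force is fixed at half the most. Time passes only in rows, so rows that do not move let the fingers close. It gives the time, the measured TCP pose, the force and the opening at its end, in the units of the state.
- sensors.read_state(): the state, without advancing time (a new reading comes with each control period).
- capture(name): name is "scene" or "top" or "wrist"; returns a dict with "frame" (384x512x3 uint8, red, green, blue), "mtx" (3x3 intrinsics, pixels), "k1" (the pictures are not rectified: a ray, as slopes to the right and down, at radius r is drawn at 1 + k1 r^2 times it, then the intrinsics apply), "rvec" (rotation vector, rad) and "tvec" (3), from world to camera coordinates, as OpenCV has them; the wrist camera has in their place "tool_from_camera" (4x4, takes a point from camera to tool coordinates, whose origin is the TCP and whose axes are the flange's). Camera axes: x right, y down, z forward; pixel columns grow to the right and rows downward; lengths in m; the calibration is good to about 2 mm. A picture is of the moment at which its call begins: read the wrist's pose just before it. There is no depth.
- manip.job_done(): hands the job in, once; it reports no verdict.
The state is a dict: "time": time; "joint_pos": joint angles; "dq": joint speeds; "joint_torque": joint torques, N m; "ee_pos": TCP position; "orientation": TCP orientation; "ft_force": force on the tool from outside, world axes, zero at the start; "ft_torque": the same for the moment, N m; "finger_gap": finger opening in m.
Only numpy, scipy, OpenCV 4.12 (cv2) and the standard library are available. Lean on these libraries where they do the work, as an engineer would, in place of code of your own. Each camera call takes 0.05 s, during which the arm holds its last target. There are 200 camera calls.

### The job

Show the cook what goes into the salad dressing, in this order: first the spice jar with the red lid, then the lemon, then the spice jar with the yellow lid. Point at each from straight above with the fingertips about 3 cm over its top and keep still there for two full seconds; pick up, touch and move nothing. Lift the hand well clear between them so that you never hover low over any of the other things standing there, and finish with the hand raised well above everything.

Things in the scene. Friction and masses are not known exactly. Their poses are not given: they have to be found in the camera images.
- red_jar: Spice jar with a red lid (with a small green mark on top), glass body and green label, round, 46 mm wide, 109 mm tall. One of three spice jars that differ in lid colour. The first thing to point at. Loose, standing on the worktop (z = 0); origin at the centre of its underside, z axis up, so its top is that height straight above the origin.
- yellow_jar: Spice jar with a mustard-yellow lid (with a dark mark on top) and dark blue label, round, 42 mm wide, 96 mm tall. The third and last thing to point at. Loose, standing on the worktop (z = 0); origin at the centre of its underside, z axis up, so its top is that height straight above the origin.
- black_jar: Spice jar with a black lid and green label, round, 45 mm wide, 105 mm tall. Not wanted. Loose, standing on the worktop (z = 0); origin at the centre of its underside, z axis up, so its top is that height straight above the origin.
- lemon: Yellow lemon lying on its side, 70 mm long (its x axis), 52 mm wide, 51 mm tall. The second thing to point at. Loose, standing on the worktop (z = 0); origin at the centre of its underside, z axis up, so its top is that height straight above the origin.
- garlic: Whitish-pink garlic bulb, 60 mm wide, 59 mm tall. Not wanted. Loose, standing on the worktop (z = 0); origin at the centre of its underside, z axis up, so its top is that height straight above the origin.
- shaker: Shaker with clear sides and a grey domed top, round, 44 mm wide, 90 mm tall. Not wanted. Loose, standing on the worktop (z = 0); origin at the centre of its underside, z axis up, so its top is that height straight above the origin.

How it is judged:
On the way, in this order (a step that is already met when the one before it is completed fails the run):
1. the fingertips dwell just above the red-lidded jar (horizontal distance between the grasp point and red_jar below 0.035 m and z of the grasp point in the frame of red_jar between 0.119 and 0.194 m), for 1.5 s.
2. the fingertips dwell just above the lemon (horizontal distance between the grasp point and lemon below 0.035 m and z of the grasp point in the frame of lemon between 0.061 and 0.136 m), for 1.5 s.
3. the fingertips dwell just above the yellow-lidded jar (horizontal distance between the grasp point and yellow_jar below 0.035 m and z of the grasp point in the frame of yellow_jar between 0.106 and 0.181 m), for 1.5 s.
At the end, for the whole second after the job is handed in: The three pointings were made in order (each with the grasp point within 35 mm sideways of the thing's centre and 10 to 85 mm above its top, for 1.5 s); now the grasp point is more than 200 mm above the worktop and all six things stand at rest within 6 mm of where they started (height (world z) of the grasp point above 0.2 m and distance of each of red_jar, yellow_jar, black_jar, lemon, garlic, shaker from where it was at the start of the episode below 0.006 m and linear speed of each of red_jar, yellow_jar, black_jar, lemon, garlic, shaker below 0.02 m/s); the robot touches nothing.
It fails at once if any of the six things is moved or lifted (over 6 mm) (distance of any of red_jar, yellow_jar, black_jar, lemon, garlic, shaker from where it was at the start of the episode above 0.006 m).
It fails at once if the hand or arm touches anything (contact force between any of the fingers, the arm and anything else above 0.3 N).
It fails at once if the hand hovers low over the black-lidded jar, the garlic or the shaker (grasp point within 30 mm sideways of its centre, less than 85 mm above its top) ((horizontal distance between the grasp point and black_jar below 0.03 m and z of the grasp point in the frame of black_jar below 0.19 m) or (horizontal distance between the grasp point and garlic below 0.03 m and z of the grasp point in the frame of garlic below 0.144 m) or (horizontal distance between the grasp point and shaker below 0.03 m and z of the grasp point in the frame of shaker below 0.175 m)).
It also fails if it takes over 59 s, if anything falls off the work surface, if the arm or the gripper's body presses on something with over 40 N, if the wrist force passes 120 N, or if a joint passes its speed limit or range.

## Working session

There is one attempt and no reset: what is moved stays moved. The work goes in short steps, Python scripts to look and compute and a shell command to move; the robot and the scene stay as the last step left them, time stands still between calls to the robot, and variables do not carry over. Pictures are saved under pics/ and viewed, about 8 in all and at most 12, crops included, and the job is handed in when it is done.

```bash
mkdir -p pics; cat > h.py <<'E'
import numpy as np, cv2
from bench import sensors, capture, manip
def ray(c,uv):
    K=np.array(c["mtx"]);k=float(c["k1"])
    d=np.array([k,0,0,0,0.])
    x=cv2.undistortPoints(np.array([[uv]],float),K,d)[0,0]
    R=cv2.Rodrigues(np.array(c["rvec"],float))[0];t=np.array(c["tvec"],float).ravel()
    return -R.T@t, R.T@np.array([x[0],x[1],1])
def onz(c,uv,z):
    o,d=ray(c,uv);return o+d*(z-o[2])/d[2]
E
python3 - <<'E'
from h import *
import pickle
s=sensors.read_state();print(s["time"],s["ee_pos"],np.round(s["orientation"],3))
C={}
for n in("top","scene"):
    C[n]=capture(n);cv2.imwrite(f"pics/{n}.png",cv2.resize(C[n]["frame"][:,:,::-1],(800,600),interpolation=cv2.INTER_CUBIC))
    R=cv2.Rodrigues(np.array(C[n]["rvec"],float))[0];print(n,-R.T@np.array(C[n]["tvec"]).ravel(),R[2])
pickle.dump(C,open("c.pkl","wb"))
E
```

```text
0.0 [ 0.1853356  -0.51725808  0.21783172] [[ 0.941  0.337 -0.   ]
 [ 0.337 -0.941  0.002]
 [ 0.    -0.002 -1.   ]]
top [ 3.46418585e-01 -5.65991124e-04  9.86784533e-01] [ 0.14800804  0.02095351 -0.98876416]
scene [-0.39825365  0.53742727  0.70847877] [ 0.7002285  -0.44851755 -0.55543861]
```

View pics/top.png

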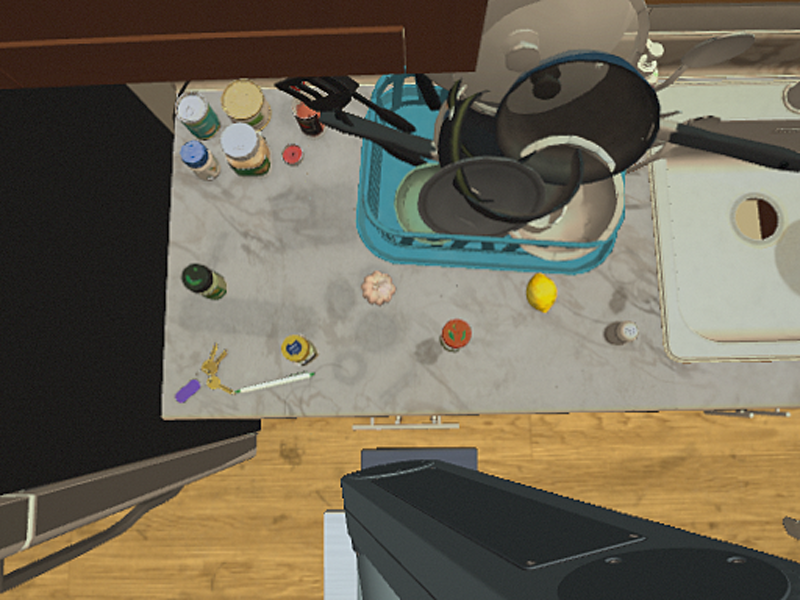

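View pics/scene.png

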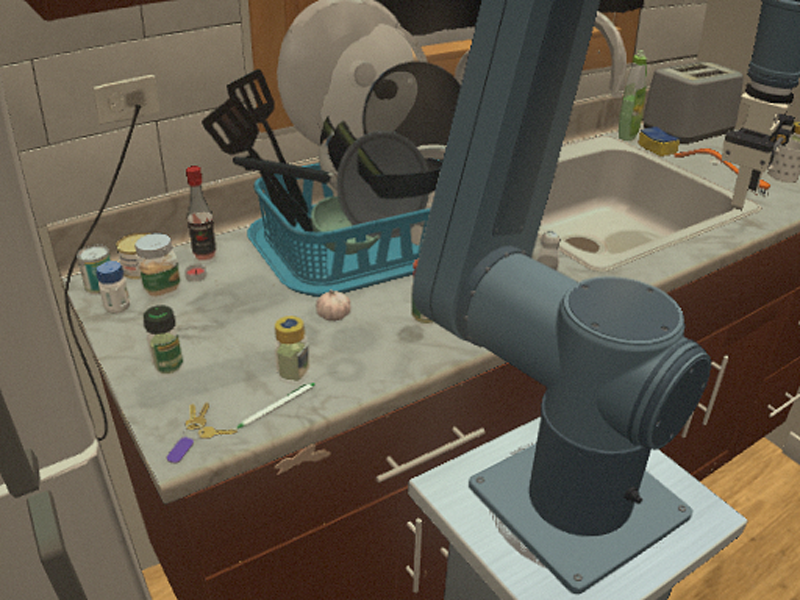

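The top view (800×600 pixels) shows the red lid at about (456,332), lemon (541,292), yellow lid (298,348), black lid (197,277), garlic (378,288) and shaker (627,332). The scene view shows yellow, black and garlic, with red half hidden by the arm. I'll locate each one by casting rays at its known height.

```bash
python3 - <<'E'
from h import *
import pickle
C=pickle.load(open("c.pkl","rb"));c=C["top"];f=c["frame"];hsv=cv2.cvtColor(f,cv2.COLOR_RGB2HSV)
def blob(n,seed,lo,hi,r=17):
    m=cv2.inRange(hsv,lo,hi);g=np.zeros_like(m);x,y=[int(v*.64) for v in seed];cv2.circle(g,(x,y),r,255,-1)
    m=cv2.morphologyEx(m&g,cv2.MORPH_OPEN,np.ones((2,2)))
    cs=max(cv2.findContours(m,0,2)[0],key=cv2.contourArea);return cv2.minEnclosingCircle(cs)
for n,s,lo,hi,h in [("red",(456,332),(0,150,100),(12,255,255),.109),("lemon",(541,292),(20,150,120),(35,255,255),.026),("yellow",(298,348),(15,120,100),(32,255,255),.096)]:
    uv,r=blob(n,s,lo,hi);p=onz(c,uv,h);q=onz(c,(uv[0]+r,uv[1]),h)
    print(n,np.round(uv,1),r,"pos",p.round(3),"diam",2*np.linalg.norm(q-p).round(4),"reach",np.hypot(*p[:2]).round(3))
for n,s,h in [("black",(197,277),.105),("garlic",(378,288),.035),("shaker",(629,330),.085)]:
    print(n,onz(c,np.array(s)*.64,h).round(3))
# second view
c2=C["scene"]
print("yellow lid scene",onz(c2,np.array((291,327))*.64,.096).round(3),"garlic",onz(c2,np.array((333,305))*.64,.03).round(3),"black",onz(c2,np.array((159,313))*.64,.105).round(3))
E
```

```text
red [292.6 214.3] 9.024471282958984 pos [ 0.427 -0.063  0.109] diam 0.043 reach 0.432
lemon [347. 188.] 12.369417190551758 pos [ 0.501 -0.214  0.026] diam 0.065 reach 0.545
yellow [189.8 223.7] 8.973084449768066 pos [0.41  0.186 0.096] diam 0.0438 reach 0.45
black [0.527 0.344 0.105]
garlic [0.515 0.062 0.035]
shaker [ 0.431 -0.334  0.085]
yellow lid scene [0.401 0.19  0.096] garlic [0.507 0.066 0.03 ] black [0.523 0.345 0.105]
```

The top-view sizes match the ones given: lids 43 and 44 mm, lemon 65 mm. All three targets are within reach. I'll raise the hand, square the jaws to world y so the wide body stays parallel to the dish rack, and narrow the fingers without letting them touch.

```bash
python3 -m inch '[{"delta_pos":[0,0,-0.03],"twist":0,"claw":-0.6},{"delta_pos":[0,0,-0.03],"twist":0,"claw":-0.6},{"delta_pos":[0,0,-0.03],"twist":0,"claw":-0.6},{"delta_pos":[0,0,0],"twist":0.172,"claw":-0.6},{"delta_pos":[0,0,0],"twist":0.172,"claw":-0.6},{"delta_pos":[0,0,0],"twist":0,"claw":-0.6}]'
python3 - <<'E'
from h import *
import pickle
s=sensors.read_state();print(s["time"],s["ee_pos"],np.round(s["orientation"],3))
c=pickle.load(open("c.pkl","rb"))["top"]
for uv,z in [((540,265),.05),((540,245),.12),((510,220),.2),((560,180),.25)]: print("rack",uv,onz(c,np.array(uv)*.64,z).round(3))
E
```

```text
time: 0.85
ee_pos: [0.1851, -0.5159, 0.3076]
orientation: [[1.0, -0.008, -0.001], [-0.008, -1.0, 0.009], [-0.001, -0.009, -1.0]]
ft_force: [0.4, 0.4, 0.4]
finger_gap: 0.0374
0.85 [ 0.18510036 -0.51586308  0.30763254] [[ 1.    -0.008 -0.001]
 [-0.008 -1.     0.009]
 [-0.001 -0.009 -1.   ]]
rack (540, 265) [ 0.545 -0.208  0.05 ]
rack (540, 245) [ 0.562 -0.194  0.12 ]
rack (510, 220) [ 0.579 -0.136  0.2  ]
rack (560, 180) [ 0.618 -0.196  0.25 ]
```

```bash
python3 -m inch '[{"delta_pos":[0.024,-0.045,0],"twist":0,"claw":-0.6},{"delta_pos":[0.024,-0.045,0],"twist":0,"claw":-0.6},{"delta_pos":[0.024,-0.045,0],"twist":0,"claw":-0.6},{"delta_pos":[0.024,-0.045,0],"twist":0,"claw":-0.6},{"delta_pos":[0.024,-0.045,0],"twist":0,"claw":-0.6},{"delta_pos":[0.024,-0.045,0],"twist":0,"claw":-0.6},{"delta_pos":[0.024,-0.045,0],"twist":0,"claw":-0.6},{"delta_pos":[0.024,-0.045,0],"twist":0,"claw":-0.6},{"delta_pos":[0.024,-0.045,0],"twist":0,"claw":-0.6},{"delta_pos":[0,0,0],"twist":0,"claw":-0.6}]'
python3 - <<'E'
from h import *
c=capture("wrist");cv2.imwrite("pics/w1.png",c["frame"][:,:,::-1])
s=sensors.read_state();R=np.array(s["orientation"]);T=np.array(c["tool_from_camera"]);f=c["frame"]
hsv=cv2.cvtColor(f,cv2.COLOR_RGB2HSV)
def wz(uv,z):
    x=cv2.undistortPoints(np.array([[uv]],float),np.array(c["mtx"]),np.array([c["k1"],0,0,0,0.]))[0,0]
    d=R@T[:3,:3]@[x[0],x[1],1];o=np.array(s["ee_pos"])+R@T[:3,3];return o+d*(z-o[2])/d[2]
for n,lo,hi,z in[("red",(0,150,90),(12,255,255),.109),("lemon",(20,150,120),(35,255,255),.026)]:
    m=cv2.morphologyEx(cv2.inRange(hsv,lo,hi),cv2.MORPH_OPEN,np.ones((3,3)))
    for k in cv2.findContours(m,0,2)[0]:
        if cv2.contourArea(k)>150:
            uv,r=cv2.minEnclosingCircle(k);p=wz(uv,z);print(n,np.round(uv),round(r),p.round(3))
print(s["ee_pos"],s["time"])
E
```

```text
time: 2.1
ee_pos: [0.4023, -0.0957, 0.3077]
orientation: [[1.0, 0.031, -0.003], [0.031, -0.999, 0.016], [-0.002, -0.016, -1.0]]
ft_force: [-0.4, -0.8, 0.1]
finger_gap: 0.0184
red [ 73. 341.] 21 [0.121 0.193 0.109]
red [240. 145.] 18 [ 0.434 -0.066  0.109]
lemon [ 50. 150.] 17 [0.406 0.238 0.026]
lemon [348.  92.] 25 [ 0.506 -0.217  0.026]
[ 0.40174668 -0.09717916  0.30764202] 2.15
```

View pics/w1.png

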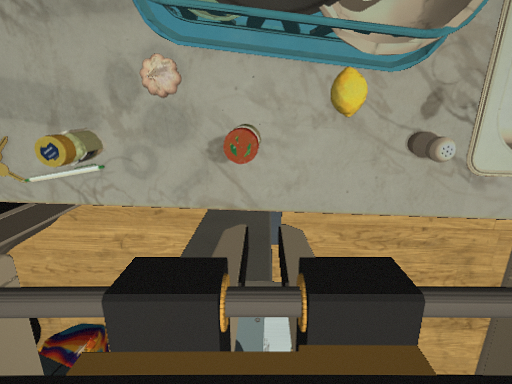

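The wrist view shows the red lid at (240,145), the lemon at (348,92), garlic at (160,75), shaker at (440,148) and yellow jar at (55,150). It agrees with the top view to about 7 mm, so I'll aim at the mean: red (0.430, -0.065), lemon (0.503, -0.215).

```bash
python3 -m inch '[{"delta_pos":[0.015,-0.015,0],"twist":0.015,"claw":-0.6},{"delta_pos":[0.014,-0.015,0],"twist":0.015,"claw":-0.6},{"delta_pos":[0,0,0.03],"twist":0,"claw":-0.6},{"delta_pos":[0,0,0.03],"twist":0,"claw":-0.6},{"delta_pos":[0,0,0.03],"twist":0,"claw":-0.6},{"delta_pos":[0,0,0.03],"twist":0,"claw":-0.6},{"delta_pos":[0,0,0.02],"twist":0,"claw":-0.6},{"delta_pos":[0,0,0],"twist":0,"claw":-0.6}]'
```

```text
time: 3.15
ee_pos: [0.4266, -0.076, 0.1625]
orientation: [[1.0, 0.002, -0.008], [0.002, -1.0, 0.011], [-0.008, -0.011, -1.0]]
ft_force: [1.3, 0.4, -0.4]
finger_gap: 0.0187
```

```bash
python3 -m inch '[{"delta_pos":[0.004,-0.012,0.010],"twist":0,"claw":-0.6},{"delta_pos":[0.001,-0.003,0.012],"twist":0,"claw":-0.6},{"delta_pos":[0,0,0],"twist":0,"claw":-0.6},{"delta_pos":[0,0,0],"twist":0,"claw":-0.6},{"delta_pos":[0,0,0],"twist":0,"claw":-0.6},{"delta_pos":[0,0,0],"twist":0,"claw":-0.6},{"delta_pos":[0,0,0],"twist":0,"claw":-0.6},{"delta_pos":[0,0,0],"twist":0,"claw":-0.6},{"delta_pos":[0,0,0],"twist":0,"claw":-0.6},{"delta_pos":[0,0,0],"twist":0,"claw":-0.6}]'
python3 -m inch '[{"delta_pos":[0,0,0],"twist":0,"claw":-0.6},{"delta_pos":[0,0,0],"twist":0,"claw":-0.6},{"delta_pos":[0,0,0],"twist":0,"claw":-0.6},{"delta_pos":[0,0,0],"twist":0,"claw":-0.6},{"delta_pos":[0,0,0],"twist":0,"claw":-0.6},{"delta_pos":[0,0,0],"twist":0,"claw":-0.6},{"delta_pos":[0,0,0],"twist":0,"claw":-0.6},{"delta_pos":[0,0,0],"twist":0,"claw":-0.6},{"delta_pos":[0,0,0],"twist":0,"claw":-0.6},{"delta_pos":[0,0,0],"twist":0,"claw":-0.6}]'
python3 - <<'E'
from h import *
a=capture("scene")["frame"];b=capture("wrist")["frame"]
cv2.imwrite("pics/dw1.png",cv2.resize(np.hstack([a,b])[:,:,::-1],(800,300)))
E
```

```text
time: 4.4
ee_pos: [0.4335, -0.0619, 0.1421]
orientation: [[1.0, 0.002, -0.003], [0.002, -1.0, 0.009], [-0.003, -0.009, -1.0]]
ft_force: [-0.4, -0.0, 0.4]
finger_gap: 0.0184
time: 5.65
ee_pos: [0.4334, -0.0618, 0.142]
orientation: [[1.0, 0.002, -0.003], [0.002, -1.0, 0.009], [-0.003, -0.009, -1.0]]
ft_force: [-0.9, 0.0, -0.4]
finger_gap: 0.0185
```

View pics/dw1.png

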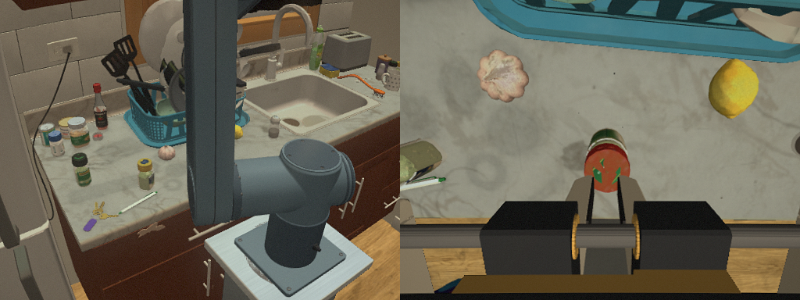

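Red dwell is done: fingertips centred over the lid at 33 mm, held over 2 s. Next I'll lift and go to the lemon.

```bash
python3 -m inch '[{"delta_pos":[0,0,-0.04],"twist":0,"claw":-0.6},{"delta_pos":[0,0,-0.04],"twist":0,"claw":-0.6},{"delta_pos":[0,0,-0.04],"twist":0,"claw":-0.6},{"delta_pos":[0,0,-0.03],"twist":0,"claw":-0.6},{"delta_pos":[0.012,0.038,0],"twist":0,"claw":-0.6},{"delta_pos":[0.012,0.038,0],"twist":0,"claw":-0.6},{"delta_pos":[0.012,0.038,0],"twist":0,"claw":-0.6},{"delta_pos":[0.012,0.038,0],"twist":0,"claw":-0.6},{"delta_pos":[0,0,0],"twist":0,"claw":-0.6},{"delta_pos":[0,0,0],"twist":0,"claw":-0.6}]'
python3 - <<'E'
from h import *
a=capture("top")["frame"];c=capture("wrist");print(np.round(c["tool_from_camera"],3))
cv2.imwrite("pics/l1.png",cv2.resize(np.hstack([a,c["frame"]])[:,:,::-1],(800,300)))
E
```

```text
time: 7.0
ee_pos: [0.4832, -0.2183, 0.2954]
orientation: [[1.0, 0.004, -0.003], [0.004, -1.0, 0.009], [-0.003, -0.009, -1.0]]
ft_force: [0.5, 0.1, -1.2]
finger_gap: 0.0185
[[-0.001 -0.96  -0.28   0.078]
 [ 1.    -0.001  0.     0.001]
 [-0.001 -0.28   0.96  -0.166]
 [ 0.     0.     0.     1.   ]]
```

View pics/l1.png

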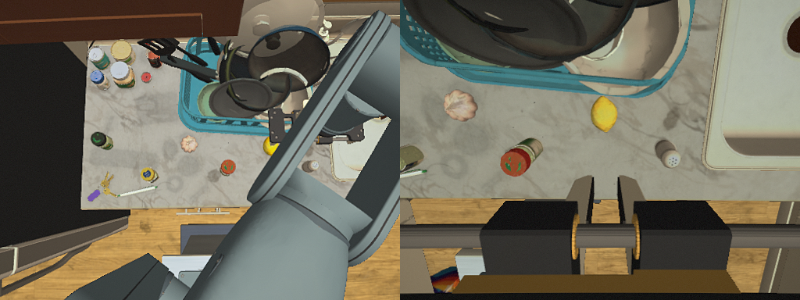

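The top view shows the hand over the lemon at (270,145). The camera mount protrudes 78 mm towards the pans at x of about 0.58, which is tight for going low. I'll check whether a half turn of the hand fits joint 6.

```bash
python3 -c "
from h import *
print(np.round(sensors.read_state()['joint_pos'],3))"; python3 -m inch '[{"delta_pos":[0,0,0],"twist":0.1,"claw":-0.6},{"delta_pos":[0,0,0],"twist":0,"claw":-0.6}]'; python3 -c "
from h import *
print(np.round(sensors.read_state()['joint_pos'],3))"
```

```text
[-0.638  0.186  1.442  0.006  1.521  0.927]
time: 7.35
ee_pos: [0.4829, -0.2158, 0.2962]
orientation: [[0.996, -0.094, -0.002], [-0.094, -0.996, 0.009], [-0.003, -0.008, -1.0]]
ft_force: [-0.2, -0.3, 0.2]
finger_gap: 0.0185
[-0.635  0.183  1.444  0.006  1.521  1.029]
```

```bash
python3 -m inch '[{"delta_pos":[0,0,0],"twist":-0.18,"claw":-0.6},{"delta_pos":[0,0,0],"twist":-0.18,"claw":-0.6},{"delta_pos":[0,0,0],"twist":-0.18,"claw":-0.6},{"delta_pos":[0,0,0],"twist":-0.18,"claw":-0.6},{"delta_pos":[0,0,0],"twist":-0.18,"claw":-0.6},{"delta_pos":[0,0,0],"twist":-0.18,"claw":-0.6},{"delta_pos":[0,0,0],"twist":-0.18,"claw":-0.6},{"delta_pos":[0,0,0],"twist":-0.18,"claw":-0.6},{"delta_pos":[0,0,0],"twist":-0.18,"claw":-0.6},{"delta_pos":[0,0,0],"twist":-0.18,"claw":-0.6}]'
python3 -m inch '[{"delta_pos":[0,0,0],"twist":-0.18,"claw":-0.6},{"delta_pos":[0,0,0],"twist":-0.18,"claw":-0.6},{"delta_pos":[0,0,0],"twist":-0.18,"claw":-0.6},{"delta_pos":[0,0,0],"twist":-0.18,"claw":-0.6},{"delta_pos":[0,0,0],"twist":-0.18,"claw":-0.6},{"delta_pos":[0,0,0],"twist":-0.18,"claw":-0.6},{"delta_pos":[0,0,0],"twist":-0.18,"claw":-0.6},{"delta_pos":[0,0,0],"twist":-0.18,"claw":-0.6},{"delta_pos":[0,0,0],"twist":0,"claw":-0.6}]'
python3 -c "
from h import *
print(np.round(sensors.read_state()['joint_pos'],3))"
```

```text
time: 8.6
ee_pos: [0.4822, -0.2076, 0.2992]
orientation: [[-0.21, 0.978, 0.002], [0.978, 0.21, 0.007], [0.007, 0.003, -1.0]]
ft_force: [-0.4, -0.3, -0.1]
finger_gap: 0.0186
time: 9.72
ee_pos: [0.4814, -0.2006, 0.3019]
orientation: [[-0.99, -0.141, 0.005], [-0.141, 0.99, 0.006], [-0.006, 0.006, -1.0]]
ft_force: [0.0, -0.5, -0.5]
finger_gap: 0.0186
[-0.615  0.162  1.456  0.008  1.523 -2.328]
```

```bash
python3 -m inch '[{"delta_pos":[0,0,0],"twist":0.14,"claw":-0.6},{"delta_pos":[-0.005,-0.007,0],"twist":0,"claw":-0.6},{"delta_pos":[-0.005,-0.007,0],"twist":0,"claw":-0.6},{"delta_pos":[0,0,0.03],"twist":0,"claw":-0.6},{"delta_pos":[0,0,0.03],"twist":0,"claw":-0.6},{"delta_pos":[0,0,0.03],"twist":0,"claw":-0.6},{"delta_pos":[0,0,0.03],"twist":0,"claw":-0.6},{"delta_pos":[0,0,0.03],"twist":0,"claw":-0.6},{"delta_pos":[0,0,0.02],"twist":0,"claw":-0.6},{"delta_pos":[0,0,0],"twist":0,"claw":-0.6}]'
python3 - <<'E'
from h import *
a=capture("scene")["frame"][40:330];c=capture("wrist")["frame"][40:330]
cv2.imwrite("pics/l2.png",cv2.resize(np.hstack([cv2.resize(a[60:200,220:468],(512,290)),c])[:,:,::-1],(800,226)))
E
```

```text
time: 10.98
ee_pos: [0.4963, -0.218, 0.1273]
orientation: [[-1.0, -0.004, 0.008], [-0.004, 1.0, 0.004], [-0.008, 0.004, -1.0]]
ft_force: [-0.3, 0.1, 0.2]
finger_gap: 0.0187
```

View pics/l2.png

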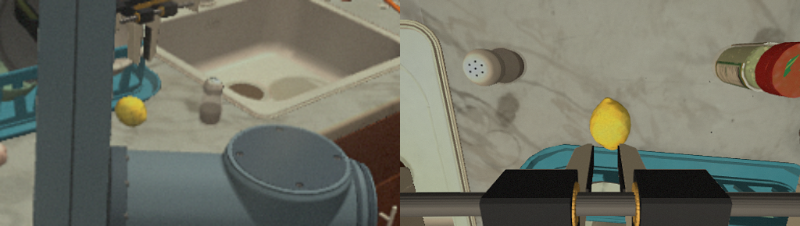

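The scene crop shows the fingers above the lemon, clear of the rack. The wrist crop shows the lemon at the fingertips at (610,125). I'll go down the last 4 cm and hold.

```bash
python3 -m inch '[{"delta_pos":[0.003,0.001,0.015],"twist":0,"claw":-0.6},{"delta_pos":[0.003,0.001,0.015],"twist":0,"claw":-0.6},{"delta_pos":[0,0,0.01],"twist":0,"claw":-0.6},{"delta_pos":[0,0,0],"twist":0,"claw":-0.6},{"delta_pos":[0,0,0],"twist":0,"claw":-0.6},{"delta_pos":[0,0,0],"twist":0,"claw":-0.6},{"delta_pos":[0,0,0],"twist":0,"claw":-0.6},{"delta_pos":[0,0,0],"twist":0,"claw":-0.6},{"delta_pos":[0,0,0],"twist":0,"claw":-0.6},{"delta_pos":[0,0,0],"twist":0,"claw":-0.6}]'
python3 -m inch '[{"delta_pos":[0,0,0],"twist":0,"claw":-0.6},{"delta_pos":[0,0,0],"twist":0,"claw":-0.6},{"delta_pos":[0,0,0],"twist":0,"claw":-0.6},{"delta_pos":[0,0,0],"twist":0,"claw":-0.6},{"delta_pos":[0,0,0],"twist":0,"claw":-0.6},{"delta_pos":[0,0,0],"twist":0,"claw":-0.6},{"delta_pos":[0,0,0],"twist":0,"claw":-0.6},{"delta_pos":[0,0,0],"twist":0,"claw":-0.6},{"delta_pos":[0,0,0],"twist":0,"claw":-0.6},{"delta_pos":[0,0,0],"twist":0,"claw":-0.6}]'
```

```text
time: 12.32
ee_pos: [0.4943, -0.2186, 0.0912]
orientation: [[-1.0, -0.004, 0.018], [-0.004, 1.0, -0.004], [-0.018, -0.004, -1.0]]
ft_force: [0.2, 0.2, -0.6]
finger_gap: 0.0184
time: 13.58
ee_pos: [0.4943, -0.2186, 0.0911]
orientation: [[-1.0, -0.004, 0.018], [-0.004, 1.0, -0.004], [-0.018, -0.004, -1.0]]
ft_force: [0.5, -0.3, -0.3]
finger_gap: 0.0191
```

Held at 40 mm above the lemon. I'll lift and travel to the yellow jar.

```bash
python3 -m inch '[{"delta_pos":[0,0,-0.04],"twist":0,"claw":-0.6},{"delta_pos":[0,0,-0.04],"twist":0,"claw":-0.6},{"delta_pos":[0,0,-0.04],"twist":0,"claw":-0.6},{"delta_pos":[0,0,-0.04],"twist":0,"claw":-0.6},{"delta_pos":[0,0,-0.04],"twist":0,"claw":-0.6},{"delta_pos":[0,0,-0.03],"twist":0,"claw":-0.6},{"delta_pos":[0.03,0,0],"twist":0,"claw":-0.6},{"delta_pos":[0.03,0.04,0],"twist":0,"claw":-0.6},{"delta_pos":[0.02,0.04,0],"twist":0,"claw":-0.6},{"delta_pos":[0,0.04,0],"twist":0,"claw":-0.6}]'
python3 -m inch '[{"delta_pos":[0,0.04,0],"twist":0,"claw":-0.6},{"delta_pos":[0,0.04,0],"twist":0,"claw":-0.6},{"delta_pos":[0,0.04,0],"twist":0,"claw":-0.6},{"delta_pos":[0,0.04,0],"twist":0,"claw":-0.6},{"delta_pos":[0,0.04,0],"twist":0,"claw":-0.6},{"delta_pos":[0,0.04,0],"twist":0,"claw":-0.6},{"delta_pos":[0,0.03,0],"twist":0,"claw":-0.6},{"delta_pos":[0,0,0],"twist":0,"claw":-0.6}]'
```

```text
time: 14.82
ee_pos: [0.4069, -0.0975, 0.3262]
orientation: [[-1.0, 0.001, 0.017], [0.001, 1.0, -0.004], [-0.017, -0.003, -1.0]]
ft_force: [0.6, 0.2, -0.2]
finger_gap: 0.0183
time: 15.82
ee_pos: [0.4047, 0.1831, 0.3262]
orientation: [[-1.0, -0.002, 0.021], [-0.002, 1.0, -0.004], [-0.021, -0.004, -1.0]]
ft_force: [0.2, -0.2, 0.7]
finger_gap: 0.0189
```

```bash
python3 -m inch '[{"delta_pos":[0,0.003,0.03],"twist":0,"claw":-0.6},{"delta_pos":[0,0,0.03],"twist":0,"claw":-0.6},{"delta_pos":[0,0,0.03],"twist":0,"claw":-0.6},{"delta_pos":[0,0,0.03],"twist":0,"claw":-0.6},{"delta_pos":[0,0,0.03],"twist":0,"claw":-0.6},{"delta_pos":[0,0,0],"twist":0,"claw":-0.6}]'
python3 - <<'E'
from h import *
a=capture("scene")["frame"];c=capture("wrist")["frame"]
cv2.imwrite("pics/y1.png",cv2.resize(np.hstack([a,c])[:,:,::-1],(800,300)))
E
```

```text
time: 16.58
ee_pos: [0.4091, 0.1795, 0.1732]
orientation: [[-1.0, 0.0, 0.024], [0.0, 1.0, -0.007], [-0.024, -0.007, -1.0]]
ft_force: [0.5, -0.4, 0.2]
finger_gap: 0.0187
```

View pics/y1.png

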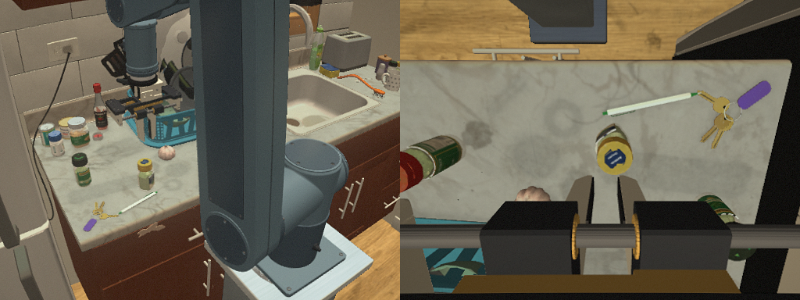

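The wrist view shows the yellow lid at (613,157), just right of the fingertips, so it needs about 8 mm in +y. I'll correct, go down and hold.

```bash
python3 -m inch '[{"delta_pos":[0,0.006,0.015],"twist":0,"claw":-0.6},{"delta_pos":[0,0.004,0.015],"twist":0,"claw":-0.6},{"delta_pos":[0,0,0.015],"twist":0,"claw":-0.6},{"delta_pos":[0,0,0],"twist":0,"claw":-0.6},{"delta_pos":[0,0,0],"twist":0,"claw":-0.6},{"delta_pos":[0,0,0],"twist":0,"claw":-0.6},{"delta_pos":[0,0,0],"twist":0,"claw":-0.6},{"delta_pos":[0,0,0],"twist":0,"claw":-0.6},{"delta_pos":[0,0,0],"twist":0,"claw":-0.6},{"delta_pos":[0,0,0],"twist":0,"claw":-0.6}]'
python3 -m inch '[{"delta_pos":[0,0,0],"twist":0,"claw":-0.6},{"delta_pos":[0,0,0],"twist":0,"claw":-0.6},{"delta_pos":[0,0,0],"twist":0,"claw":-0.6},{"delta_pos":[0,0,0],"twist":0,"claw":-0.6},{"delta_pos":[0,0,0],"twist":0,"claw":-0.6},{"delta_pos":[0,0,0],"twist":0,"claw":-0.6},{"delta_pos":[0,0,0],"twist":0,"claw":-0.6},{"delta_pos":[0,0,0],"twist":0,"claw":-0.6},{"delta_pos":[0,0,0],"twist":0,"claw":-0.6},{"delta_pos":[0,0,0],"twist":0,"claw":-0.6}]'
python3 - <<'E'
from h import *
cv2.imwrite("pics/y2.png",capture("wrist")["frame"][:,:,::-1])
E
```

```text
time: 17.92
ee_pos: [0.4173, 0.1917, 0.1344]
orientation: [[-0.999, 0.0, 0.042], [0.0, 1.0, -0.003], [-0.042, -0.003, -0.999]]
ft_force: [-1.8, 0.1, -0.4]
finger_gap: 0.0186
time: 19.18
ee_pos: [0.4172, 0.1917, 0.1343]
orientation: [[-0.999, 0.0, 0.042], [0.0, 1.0, -0.004], [-0.042, -0.004, -0.999]]
ft_force: [-0.5, 0.5, 0.1]
finger_gap: 0.0185
```

View pics/y2.png

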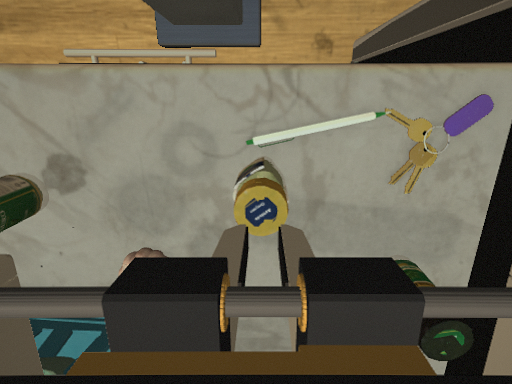

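The lid is at (262,207), directly ahead of the fingertips. I'll check the offset numerically before leaving.

```bash
python3 - <<'E'
from h import *
c=capture("wrist");s=sensors.read_state();R=np.array(s["orientation"]);T=np.array(c["tool_from_camera"])
for uv in[(261,207)]:
    x=cv2.undistortPoints(np.array([[uv]],float),np.array(c["mtx"]),np.array([c["k1"],0,0,0,0.]))[0,0]
    d=R@T[:3,:3]@[x[0],x[1],1];o=np.array(s["ee_pos"])+R@T[:3,3];print((o+d*(.096-o[2])/d[2]).round(3), "grasp",(np.array(s["ee_pos"])-.019*R[:,2]).round(3))
E
```

```text
[0.412 0.189 0.096] grasp [0.416 0.192 0.153]
```

The grasp point is within 5 mm sideways of the lid centre and 57 mm above the lid, and it held over 2 s. I'll raise the hand to finish.

```bash
python3 -m inch '[{"delta_pos":[0,0,-0.04],"twist":0,"claw":-0.6},{"delta_pos":[0,0,-0.04],"twist":0,"claw":-0.6},{"delta_pos":[0,0,-0.04],"twist":0,"claw":-0.6},{"delta_pos":[0,0,-0.04],"twist":0,"claw":-0.6},{"delta_pos":[0,0,-0.03],"twist":0,"claw":-0.6},{"delta_pos":[0,0,0],"twist":0,"claw":-0.6},{"delta_pos":[0,0,0],"twist":0,"claw":-0.6},{"delta_pos":[0,0,0],"twist":0,"claw":-0.6}]'
python3 - <<'E'
from h import *
import pickle
a=pickle.load(open("c.pkl","rb"))["scene"]["frame"];b=capture("scene")["frame"]
for n,(u,v) in dict(black=(161,338),yellow=(291,348)).items():
    x,y=int(u*.64),int(v*.64);print(n,"mean diff",cv2.absdiff(a,b)[y-25:y+25,x-14:x+14].mean().round(2))
print(manip.job_done())
E
```

```text
time: 20.27
ee_pos: [0.4075, 0.192, 0.327]
orientation: [[-0.999, 0.0, 0.037], [0.0, 1.0, -0.005], [-0.037, -0.005, -0.999]]
ft_force: [-0.6, 0.2, 0.4]
finger_gap: 0.0187
black mean diff 13.34
yellow mean diff 15.41
the job is handed in; nothing more can be done
None
```

I pointed at the red-lidded jar, then the lemon, then the yellow-lidded jar, and handed the job in at about 20 s; no verdict was reported. The fingertips were about 33, 40 and 38 mm above the three tops, each held still for more than 2 s. The hand was raised to about 0.3 m between them and ended with the fingertips at 0.327 m.

- **Position:** the top and wrist cameras agreed to about 7 mm on the red jar and the lemon. A close check on the yellow jar put the grasp point within about 5 mm of its centre.
- **Contact:** I saw no sign of a touch. The wrist force stayed below 2 N, which looks like sensor noise, but it cannot rule out a contact as light as 0.3 N. I gave the hand a half turn above the lemon to keep its camera mount away from the pans.
- **Inconclusive check:** a before/after comparison of the scene picture differed by 13–15 grey levels around the black and yellow jars. I think this is the arm's shadow, but I didn't look into it. I did not compare the other four things. In the pictures I viewed along the way nothing looked moved.

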